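Line up the table set by height

TASK

Set the pepper mill, the salt shaker, the cup and the tea light on the four coasters of the serving board in order of height: the tallest on the coaster next to the yellow vase, the lowest on the coaster farthest from it. Stand each one upright in the middle of its own coaster, and leave the garlic lying where it is.

Things in the scene. Friction and masses are not known exactly. Their poses are not given: they have to be found in the camera images.
- pepper_mill: Turned wooden pepper mill, the tallest of the four: 159 mm high, foot 54 mm across, narrow waist, with an upright cylindrical head 46 mm in diameter from 98 to 136 mm above the foot (grip it there) and a small steel button on top. Origin: centre of the underside, z up along the mill.
- salt: Salt shaker, clear lower part with a grey screw top, the second tallest: 90 mm high, body about 43 mm across up to 74 mm, top 34 mm across; it may stand 2 degrees off plumb, which is fine. Origin: centre of the underside, z up.
- cup_foot (a point): Small white china cup with one handle, the third tallest: 50 mm high, round bowl 62 mm across at the rim, tapering to a 44 mm foot. This point is the centre of the underside of its foot, below the bowl's centre; z is up, the handle sticks out toward its -y to 58 mm from this point, so it can be gripped from above across its x axis.
- candle: Tea light in a round metal case, the lowest: 38 mm across, 15 mm high. Origin: centre of the underside, z up.
- coaster_1: Round cork coaster, 88 mm across, 6 mm thick, fixed on a dark wooden serving board (130 x 430 mm, 12 mm thick, lying flat on the worktop); the right (-y) end of the row of four coasters, which stand about 105 mm apart. Origin: centre of its underside (12 mm above the worktop), so its top is 6 mm above the origin; y points along the row to the left.
- coaster_2: Round cork coaster, 88 mm across, 6 mm thick, fixed on a dark wooden serving board (130 x 430 mm, 12 mm thick, lying flat on the worktop); second from the right (-y) end of the row of four coasters, which stand about 105 mm apart. Origin: centre of its underside (12 mm above the worktop), so its top is 6 mm above the origin; y points along the row to the left.
- coaster_3: Round cork coaster, 88 mm across, 6 mm thick, fixed on a dark wooden serving board (130 x 430 mm, 12 mm thick, lying flat on the worktop); third from the right (-y) end of the row of four coasters, which stand about 105 mm apart. Origin: centre of its underside (12 mm above the worktop), so its top is 6 mm above the origin; y points along the row to the left.
- coaster_4: Round cork coaster, 88 mm across, 6 mm thick, fixed on a dark wooden serving board (130 x 430 mm, 12 mm thick, lying flat on the worktop); the left (+y) end of the row of four coasters, which stand about 105 mm apart. Origin: centre of its underside (12 mm above the worktop), so its top is 6 mm above the origin; y points along the row to the left.
- vase: Yellow fluted vase, 220 mm high and 90 mm across, fixed on the worktop about 0.15 m beyond one end of the row of coasters, left or right; a glass jar with a green lid (120 mm high, 79 mm across) stands beyond the other end. Origin: centre of the underside.
- garlic: Head of garlic, 60 mm across and 58 mm high, lying loose among the things to be moved; it stays where it is. Origin: centre of the underside.
Not all that is in view belongs to the job. Several things have the shape of the candle; the one meant has the colours described above. Leave any red look-alike of the salt alone.

How it is judged:
By the outcome, as a careful person would: the job done as asked, in the order asked, and still so for the second after the job is handed in, with the robot touching nothing.
It also fails if it takes over 120 s, if anything falls off the work surface, if the arm or the gripper's body presses on something with over 40 N, if the wrist force passes 120 N, or if a joint passes its speed limit or range.

ROBOT

A 6-joint arm with a two-finger parallel gripper is mounted at the origin on the work surface; the furniture and walls round the work are solid. World frame = base frame: x ahead of the robot, y to its left, z up, the work surface at z = 0. Lengths are in m, angles in rad, forces in N, time in s.
With the tool pointing down it reaches from about 0.25 to 0.775 m from the base axis. Payload 4 kg.
Tool frame: the origin (TCP) lies between the finger pads; the fingertips stand 14 mm ahead of it and the grasp point (between the pads) lies 5 mm behind it (nose_length is the distance from the TCP to the fingertips, in m); z points along the fingers, y is the line along which they close (so a half turn about z gives the same grasp; the last joint's range is limited). The gripper opens to 94 mm and grips with 3 to 60 N. Pads are 16 mm wide; open, the fingers measure 119 mm over their backs; the gripper's body (75 mm by 177 mm) begins 78 mm behind the grasp point.
Start: joints at [-1.415, 0.087, 1.371, -0, 1.684, -0.103], TCP at [0.141, -0.532, 0.22] pointing down, gripper open.
Joint ranges: [-3.1, 3.1], [-0.76, 2.03], [0.27, 2.55], [-1.08, 4.22], [0.17, 2.65], [-2.57, 2.57]. Speed limits (rad/s): [2.79, 2.79, 3.14, 3.14, 3.14, 3.14].

INTERFACE

Orientations are given as [roll, pitch, yaw] about the fixed x, y, z axes, in that order (R = Rz(yaw) Ry(pitch) Rx(roll)).
In Python, from bench import * gives the robot as it stands.
- The arm moves only by the tool move_arm, never from a script. Its argument "steps" is one flat list of numbers, 7 for each row, row after row: the turn, a rotation vector about the world's x, y, z in rad, then the shift along the world's x, y, z in m, then the opening, from 0 (shut) to 1 (fully open). A call has 1 to 12 rows; each row is the pose to reach, as a shift and turn from the pose commanded when the call began; what a row does not reach only later rows make up. A row lasts 1/10 s, in which the tool goes at most 50 mm and 8.59 degrees, less where a joint would pass 70% of its speed; a pose out of reach is approached as far as the arm can. A call with a gripper value outside its range is refused whole. The fingers move at their own pace and stop on an object; the grip force is fixed at half the most. Time passes only in rows, so rows that repeat a pose let the fingers close. It gives the time, the measured TCP pose, the force, the opening and the grip force at its end, in the units of the state.
- get_obs(): the state, without advancing time (a new reading comes with each control period).
- snapshot(name): name is "side" or "top" or "wrist"; returns (picture, depth): 400x640x3 uint8, red, green, blue; 400x640 float32, m along the optical axis (not along the pixel's ray), 0 where there is no reading.
- camera_model(name): a dict with "fx", "fy", "cx", "cy" (pixels), "k1" (the pictures are not rectified: a ray, as slopes to the right and down, at radius r is drawn at 1 + k1 r^2 times it, then the intrinsics apply), "rvec" (rotation vector, rad) and "tvec" (3), from world to camera coordinates, as OpenCV has them. Camera axes: x right, y down, z forward; pixel columns grow to the right and rows downward; lengths in m; the calibration is good to about 2 mm. A picture is of the moment at which its call begins: read the wrist's pose just before it. camera_model takes no time and is no camera call; for the wrist camera it gives the pose at the moment of the call.
- close_job(): hands the job in; it is judged then, once.
Trained networks look in the newest picture that a camera, given by its name, has taken for a name from the list of things; names that differ only in an ending like _2 or _b are one class to them, and where a whole thing is asked for, a point or a joint stands for the part that bears it (a point fixed in the world has none). Each returns a list of dicts, best first, with "score" (0 to 1); they miss things now and then, are a little off and sometimes report something else, mostly with a low value. They report only what shows in the picture. A call takes as long as a camera call. They do not tell look-alikes from the thing itself.
- silhouettes(camera, target): "pixels" (400x640 bool, what is visible of it) and "uv" ([column, row] in pixels, amid what is visible of it).
- spot_point(camera, target): "uv" ([column, row] in pixels: a listed point, or the origin of a listed thing).
The state is a dict: "time": time; "joint_positions": joint angles; "qvel": joint speeds; "joint_torque": joint torques, N m; "tool_pos": TCP position; "ee_rot": TCP orientation; "wrist_force": force on the tool from outside, world axes, zero at the start; "wrist_torque": the same for the moment, N m; "width": finger opening in m; "finger_force": force on a finger pad.
Only numpy, scipy, OpenCV 4.12 (cv2) and the standard library are available. Lean on these libraries where they do the work, as an engineer would, in place of code of your own. Each camera call takes 0.05 s, during which the arm holds its last target. There are 200 camera calls.

## Working session

There is one attempt and no reset: what is moved stays moved. The work goes in short steps, Python scripts to look and compute and a tool call to move; the robot and the scene stay as the last step left them, time stands still between calls to the robot, and variables do not carry over. Pictures are saved under pics/ and viewed, at most 14 in all, crops included, and the job is handed in when it is done.

Besides the shell and the picture viewer there is one more tool, called after "Request:" as name(argument=value, ...) on one line, values as JSON. move_arm: Moves the arm, as the interface text tells. Its arguments: {"type":"object","properties":{"steps":{"type":"array"}},"required":["steps"]}

```bash
mkdir -p pics; ls; cat > h.py <<'E'
from bench import *
import numpy as np, cv2
def ray(cm,uv):
    x=(uv[0]-cm["cx"])/cm["fx"]; y=(uv[1]-cm["cy"])/cm["fy"]
    p=np.array([x,y]); q=p.copy()
    for _ in range(20): q=p/(1+cm["k1"]*(q@q))
    return np.array([q[0],q[1],1.])
def world(cm,uv,d):
    R=cv2.Rodrigues(np.array(cm["rvec"],float))[0]
    return R.T@(ray(cm,uv)*d-np.array(cm["tvec"],float).ravel())
def onplane(cm,uv,z):
    R=cv2.Rodrigues(np.array(cm["rvec"],float))[0]; t=np.array(cm["tvec"],float).ravel()
    c=-R.T@t; r=R.T@ray(cm,uv); return c+r*(z-c[2])/r[2]
def cloud(cm,depth,mask):
    v,u=np.nonzero(mask&(depth>0))
    return np.array([world(cm,(a,b),depth[b,a]) for a,b in zip(u,v)])
def save(n,im): cv2.imwrite("pics/"+n,im[:,:,::-1])
E
python3 - <<'E'
from h import *
for c in("top","side"):
    im,d=snapshot(c); save(c+"1.png",im); cm=camera_model(c); np.savez(c,im=im,d=d)
    R=cv2.Rodrigues(np.array(cm["rvec"],float))[0]; print(c,-R.T@np.array(cm["tvec"]).ravel())
    for n in "pepper_mill salt cup_foot candle coaster_1 vase garlic".split():
        for s in silhouettes(c,n):
            p=cloud(cm,d,s["pixels"])
            if len(p): print(n,round(s["score"],2),np.round(s["uv"]),len(p),np.round(np.median(p,0),3),np.round(np.percentile(p,2,0),3),np.round(np.percentile(p,98,0),3))
        if c=="top":
            for s in spot_point(c,n): print("  pt",n,round(s["score"],2),np.round(s["uv"],1),np.round(onplane(cm,s["uv"],.012 if 'coas' in n else 0),3))
print(get_obs())
E
```

```text
pics
top [ 0.16520933 -0.04668406  1.18852312]
pepper_mill 0.28 [396. 278.] 818 [ 0.456 -0.211  0.018] [ 0.417 -0.248  0.013] [ 0.499 -0.173  0.023]
  pt pepper_mill 0.68 [286.7 249.1] [0.49  0.096 0.   ]
  pt pepper_mill 0.64 [379.2 200.7] [ 0.676 -0.142  0.   ]
salt 0.81 [333. 200.] 248 [ 0.631 -0.012  0.066] [ 0.623 -0.029  0.008] [0.65  0.007 0.092]
salt 0.61 [400. 159.] 260 [ 0.794 -0.182  0.06 ] [ 0.785 -0.201  0.005] [ 0.816 -0.166  0.092]
  pt salt 0.72 [396.  162.7] [ 0.807 -0.178  0.   ]
  pt salt 0.61 [334.2 203. ] [ 0.648 -0.014  0.   ]
cup_foot 0.82 [283. 176.] 387 [0.698 0.145 0.033] [0.661 0.104 0.006] [0.718 0.171 0.054]
  pt cup_foot 0.79 [281.9 182.9] [0.686 0.148 0.   ]
candle 0.62 [232. 193.] 62 [0.621 0.279 0.01 ] [0.608 0.267 0.003] [0.635 0.292 0.018]
  pt candle 0.4 [230.6 194.9] [0.624 0.289 0.   ]
  pt candle 0.32 [233.6 235.7] [0.503 0.251 0.   ]
coaster_1 0.93 [286. 246.] 748 [0.488 0.099 0.019] [0.45  0.06  0.015] [0.527 0.137 0.024]
coaster_1 0.86 [362. 267.] 816 [ 0.473 -0.112  0.019] [ 0.433 -0.151  0.014] [ 0.513 -0.072  0.024]
coaster_1 0.75 [400. 27
[... 1932 characters left out ...]
58  0.048]
{'time': 1.15, 'joint_positions': array([-1.41509944e+00,  8.72280571e-02,  1.37068744e+00, -5.22768333e-05,
        1.68359138e+00, -1.03128983e-01]), 'qvel': array([ 0.00086271, -0.00097111, -0.00054648, -0.00029576,  0.00015538,
       -0.00128329]), 'joint_torque': array([-2.12331070e-03, -3.40051568e+01, -3.02600563e+01,  7.14681996e-02,
        2.37478071e-02, -1.25512366e-05]), 'tool_pos': array([ 0.14073715, -0.5317146 ,  0.21949691]), 'ee_rot': array([3.14151268e+00, 6.04989236e-05, 2.58819986e-01]), 'wrist_force': array([0.03902638, 0.30470244, 0.19851854]), 'wrist_torque': array([-0.0169861 ,  0.04440084, -0.00526209]), 'finger_force': 0.0, 'width': 0.09343263812871588}
```

```bash
python3 - <<'E'
import cv2
a=cv2.imread("pics/top1.png")[120:300,180:470]; cv2.imwrite("pics/t2.png",cv2.resize(a,None,fx=2.75,fy=2.75,interpolation=3))
a=cv2.imread("pics/side1.png")[100:310,200:480]; cv2.imwrite("pics/s2.png",cv2.resize(a,None,fx=2.8,fy=2.8,interpolation=3))
E
```

```text
(no output)
```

View pics/t2.png

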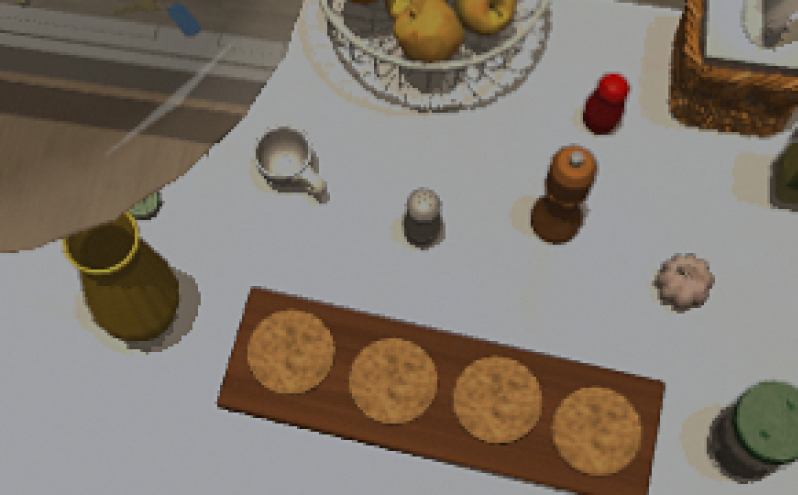

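View pics/s2.png

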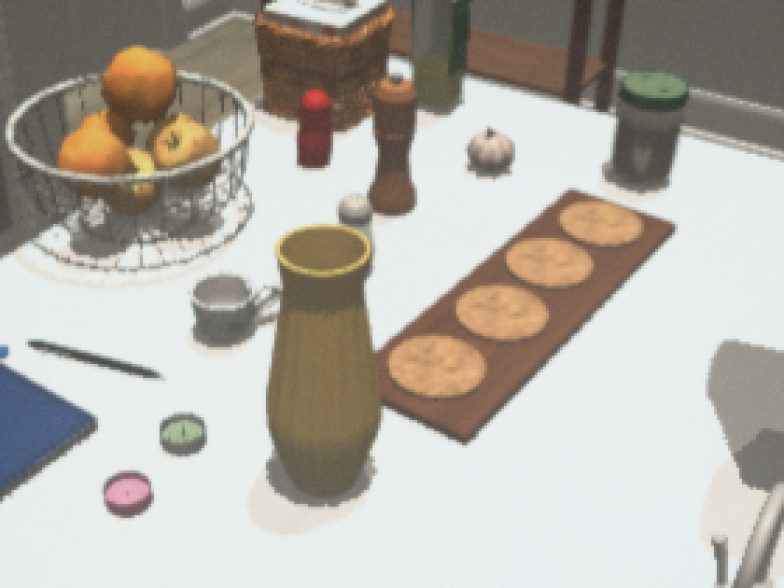

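The pictures show the four-coaster board, with the vase at its left (+y) end. The mill, salt, cup and garlic are plain, and the red look-alike is at the back. Two tea lights show, green at about (265,254) and pink at about (247,277) in the side image. I'll check the full views for a plain metal one.

View pics/side1.png

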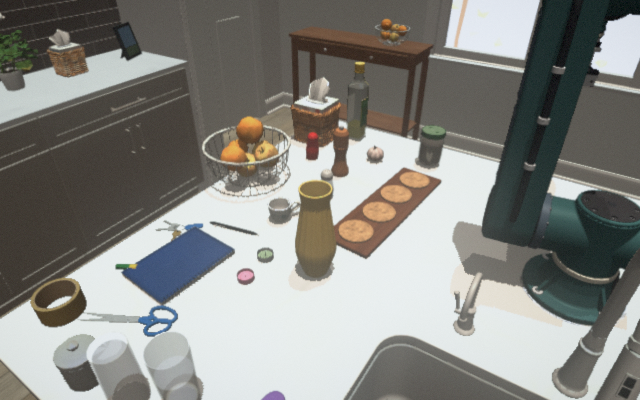

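View pics/top1.png

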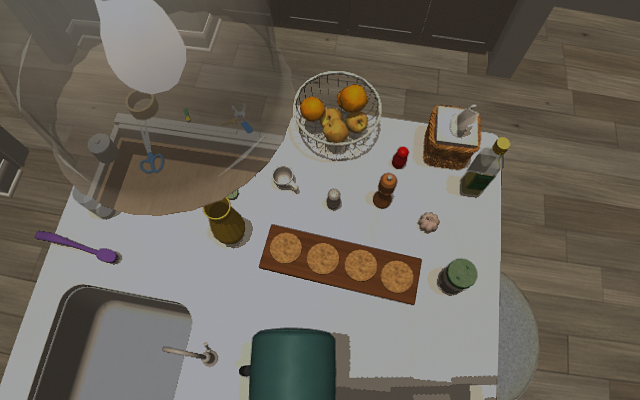

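The hanging lampshade hides part of the table from the top camera, and no plain metal tea light shows yet. Next I'll refine the positions and get the heights of the lamp and basket.

```bash
python3 - <<'E'
from h import *
from scipy.optimize import least_squares
S={c:np.load(c+".npz") for c in("top","side")}
P=[]
for c in S:
    d=S[c]["d"]; P.append(cloud(camera_model(c),d,np.ones(d.shape,bool)))
def fit(p,r=None):
    f=lambda q:np.hypot(p[:,0]-q[0],p[:,1]-q[1])-(r or q[2])
    s=least_squares(f,[*np.median(p[:,:2],0),.025],loss="soft_l1",f_scale=.002); return np.round(s.x,4),len(p),round(float(np.sqrt(np.mean(s.fun**2))),4)
for n,c,R,z0,z1,r in [("mill",(.676,-.14),.045,.1,.134,.023),("millfoot",(.676,-.14),.045,.006,.02,None),("button",(.676,-.14),.04,.15,.17,.005),("salt",(.645,-.013),.04,.012,.07,.0215),("salttop",(.645,-.013),.04,.076,.1,.017),("cup",(.69,.147),.045,.035,.053,.031),("green",(.626,.285),.03,.004,.013,.019)]:
    for i in(0,1):
        p=P[i]; m=(np.hypot(p[:,0]-c[0],p[:,1]-c[1])<R)&(p[:,2]>z0)&(p[:,2]<z1)
        if m.sum()>8: print(n,i,fit(p[m],r),p[m].mean(0).round(4))
p=P[0]; l=p[(p[:,2]>.3)]
print("high",len(l),l.min(0),l.max(0),np.percentile(l,[2,50,98],axis=0).round(2))
for i in (0,1):
  b=P[i][(P[i][:,0]>.6)&(P[i][:,0]<1.1)&(P[i][:,1]>-.15)&(P[i][:,1]<.3)&(P[i][:,2]>.07)&(P[i][:,2]<.3)&(np.hypot(P[i][:,0]-.645,P[i][:,1]+.013)>.06)&(np.hypot(P[i][:,0]-.676,P[i][:,1]+.14)>.06)]
  print("basket",b.min(0),np.percentile(b,[1,50,99],axis=0).round(3))
cm=camera_model("wrist"); R=cv2.Rodrigues(np.array(cm["rvec"],float))[0]; C=-R.T@np.array(cm["tvec"]).ravel(); o=get_obs()
print("wrist cam",C-o["tool_pos"],R[2],R[0],{k:cm[k] for k in("fx","cx","cy","k1")})
E
```

```text
mill 0 (array([ 0.6798, -0.1487,  0.025 ]), 88, 0.0007) [ 0.6612 -0.1454  0.1175]
mill 1 (array([ 0.678 , -0.1498,  0.025 ]), 154, 0.0018) [ 0.6691 -0.1343  0.117 ]
millfoot 0 (array([ 0.6798, -0.1486,  0.027 ]), 60, 0.006) [ 0.6626 -0.1431  0.0139]
millfoot 1 (array([ 0.6776, -0.1494,  0.026 ]), 74, 0.0019) [ 0.6663 -0.1334  0.0133]
button 0 (array([ 0.6769, -0.1487,  0.025 ]), 46, 0.0049) [ 0.6764 -0.149   0.1551]
button 1 (array([ 0.6751, -0.1451,  0.025 ]), 19, 0.002) [ 0.675  -0.1445  0.1556]
salt 0 (array([ 0.6458, -0.0106,  0.025 ]), 122, 0.0016) [ 0.629  -0.012   0.0442]
salt 1 (array([0.6112, 0.006 , 0.025 ]), 56, 0.005) [ 0.627  -0.0075  0.0532]
salttop 0 (array([ 0.6466, -0.0103,  0.025 ]), 116, 0.0064) [ 0.638  -0.0113  0.0862]
salttop 1 (array([ 0.6428, -0.0136,  0.025 ]), 87, 0.0052) [ 0.636  -0.0038  0.0846]
cup 0 (array([0.6887, 0.1423, 0.025 ]), 167, 0.0035) [0.6891 0.1397 0.0462]
cup 1 (array([0.687 , 0.1426, 0.025 ]), 269, 0.0033) [0.6864 0.1417 0.0445]
green 0 (array([0.6158, 0.2657, 0.025 ]), 75, 0.0068) [0.6204 0.2776 0.0079]
green 1 (array([0.6241, 0.2852, 0.025 ]), 162, 0.0066) [0.6257 0.284  0.0087]
high 57526 [ 0.13001283 -0.07002862  0.47181689] [0.44154392 0.20733041 1.02150284] [[ 0.15 -0.04  0.63]
 [ 0.3   0.07  0.97]
 [ 0.38  0.16  1.02]]
basket [ 0.77071805 -0.10921022  0.07000203] [[ 0.776 -0.103  0.071]
 [ 0.886  0.005  0.115]
 [ 1.023  0.142  0.173]]
basket [ 0.76994646 -0.10932482  0.07001641] [[ 0.774 -0.101  0.071]
 [ 0.884  0.021  0.113]
 [ 1.022  0.145  0.17 ]]
wrist cam [0.07344808 0.01816636 0.16565011] [-0.25153194 -0.06609978 -0.9655892 ] [ 2.57175978e-01 -9.66364222e-01 -8.40433798e-04] {'fx': 337.6606130765334, 'cx': 320.3468930364029, 'cy': 197.89970020002542, 'k1': -0.003831871144508108}
```

Request:
move_arm(steps=[0,0,0.3,0,0,0.08,1,0,0,1.31,0.537,0.383,0.08,1,0,0,1.31,0.537,0.383,0.08,1,0,0,1.31,0.537,0.383,0.08,1,0,0,1.31,0.537,0.383,0.08,1,0,0,1.31,0.537,0.383,0.08,1,0,0,1.31,0.537,0.383,0.08,1,0,0,1.31,0.537,0.383,0.08,1,0,0,1.31,0.537,0.383,0.08,1,0,0,1.31,0.537,0.383,0.08,1,0,0,1.31,0.537,0.383,0.08,1,0,0,1.31,0.537,0.383,0.08,1])

```text
time: 2.35
tool_pos: [0.5895, -0.2112, 0.2947]
ee_rot: [3.141, 0.0, 1.569]
wrist_force: [0.4, -0.9, 0.2]
width: 0.0939
finger_force: 0.0
```

Request:
move_arm(steps=[0,0,0,0.088,0.062,0.005,1,0,0,0,0.088,0.062,0.005,1,0,0,0,0.088,0.062,0.005,1,0,0,0,0.088,0.062,0.005,1,0,0,0,0.088,0.062,0.005,1])

```text
time: 2.85
tool_pos: [0.6754, -0.1515, 0.2996]
ee_rot: [-3.141, 0.001, 1.568]
wrist_force: [-0.3, 0.1, -0.0]
width: 0.094
finger_force: 0.0
```

```bash
cat > w.py <<'E'
from h import *
from scipy.optimize import least_squares
def wlook(tag,todo,save_it=True):
    # todo: (name, seed xy, R, z0,z1, radius)
    o=get_obs(); cm=camera_model("wrist"); im,d=snapshot("wrist")
    if save_it: save(tag+".png",im)
    print("tool",o["tool_pos"].round(4),"yaw",round(float(o["ee_rot"][2]),3),"t",round(o["time"],2))
    p=cloud(cm,d,np.ones(d.shape,bool))
    for n,c,R,z0,z1,r in todo:
        m=(np.hypot(p[:,0]-c[0],p[:,1]-c[1])<R)&(p[:,2]>z0)&(p[:,2]<z1); q=p[m]
        if len(q)<10: print(n,"few"); continue
        h=cv2.convexHull((q[:,:2]*1e4).astype(np.float32))[:,0]/1e4
        (x,y),rr=cv2.minEnclosingCircle((h*1).astype(np.float32))
        f=lambda k:np.hypot(q[:,0]-k[0],q[:,1]-k[1])-r
        s=least_squares(f,c,loss="soft_l1",f_scale=.002)
        print(n,"n",len(q),"hullcircle",round(x,4),round(y,4),round(rr,4),"fit",s.x.round(4),"rms",round(float(np.sqrt(np.mean(s.fun**2))),4),"mean",q.mean(0).round(4),"med z",np.median(q[:,2]).round(4))
    return im,d,cm,p
E
python3 - <<'E'
from w import *
wlook("w1",[("millhead",(.678,-.149),.04,.09,.14,.023),("button",(.678,-.149),.03,.145,.17,.006),("salttop",(.645,-.012),.035,.07,.1,.017)])
E
```

```text
tool [ 0.6754 -0.1515  0.2996] yaw 1.568 t 2.85
millhead n 437 hullcircle 0.6788 -0.1481 0.0229 fit [ 0.679  -0.1491] rms 0.001 mean [ 0.6784 -0.1355  0.127 ] med z 0.1353
button n 1061 hullcircle 0.6788 -0.1484 0.0185 fit [ 0.6789 -0.1474] rms 0.0073 mean [ 0.6789 -0.1475  0.1492] med z 0.1477
salttop n 887 hullcircle 0.6411 -0.0113 0.0173 fit [ 0.6392 -0.0058] rms 0.0068 mean [ 0.6421 -0.0124  0.0853] med z 0.0865
```

View pics/w1.png

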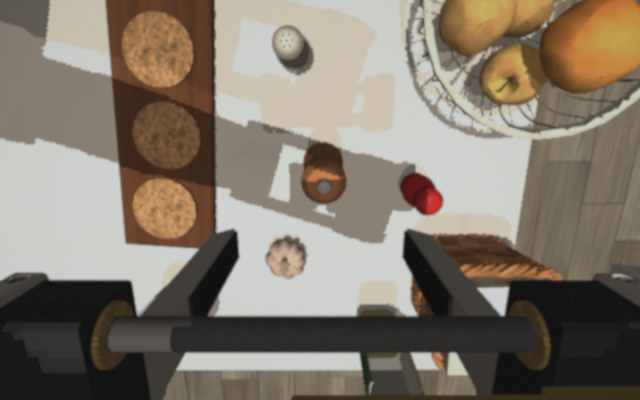

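The wrist view shows the mill head at (325,183), clear of the red look-alike at (425,195), with the garlic at (287,257). I'll go down for the mill.

Request:
move_arm(steps=[0,0,0,0.002,0.002,-0.09,1,0,0,0,0.002,0.002,-0.188,1,0,0,0,0.002,0.002,-0.188,1,0,0,0,0.002,0.002,-0.188,1,0,0,0,0.002,0.002,-0.188,1,0,0,0,0.002,0.002,-0.188,1,0,0,0,0.002,0.002,-0.188,1])

```text
time: 3.6
tool_pos: [0.6797, -0.1501, 0.1163]
ee_rot: [3.135, 0.002, 1.568]
wrist_force: [0.5, -0.2, 0.2]
width: 0.094
finger_force: 0.0
```

Request:
move_arm(steps=[0,0,0,-0.001,0.001,-0.002,1,0,0,0,-0.001,0.001,-0.002,0.3,0,0,0,-0.001,0.001,-0.002,0.3,0,0,0,-0.001,0.001,-0.002,0.3,0,0,0,-0.001,0.001,-0.002,0.3,0,0,0,-0.001,0.001,-0.002,0.3,0,0,0,-0.001,0.001,-0.002,0.3,0,0,0,-0.001,0.001,-0.002,0.3])

```text
time: 4.4
tool_pos: [0.6772, -0.1477, 0.1093]
ee_rot: [3.141, -0.0, 1.569]
wrist_force: [0.2, -0.3, -0.7]
width: 0.0454
finger_force: 30.0
```

Request:
move_arm(steps=[0,0,0,0,0,0.03,0.3,0,0,0,0,0,0.08,0.3,0,0,0,0,0,0.12,0.3,0,0,0,-0.02,0.03,0.15,0.3,0,0,0,-0.05,0.06,0.15,0.3,0,0,0,-0.08,0.1,0.15,0.3,0,0,0,-0.11,0.14,0.15,0.3,0,0,0,-0.14,0.18,0.15,0.3,0,0,0,-0.17,0.21,0.15,0.3,0,0,0,-0.19,0.235,0.15,0.3,0,0,0,-0.19,0.247,0.15,0.3,0,0,0,-0.19,0.247,0.15,0.3])

```text
time: 5.6
tool_pos: [0.4868, 0.1005, 0.2592]
ee_rot: [3.141, -0.0, 1.571]
wrist_force: [-0.1, 0.1, -2.3]
width: 0.0453
finger_force: 30.0
```

```bash
cat > c.py <<'E'
from w import *
def coasters(im,d,cm,p=None,save_as=None):
    hsv=cv2.cvtColor(im,cv2.COLOR_RGB2HSV)
    for s in silhouettes("wrist","coaster_1"):
        m=s["pixels"]; v,u=np.nonzero(m); q=np.array([onplane(cm,(a,b),.018) for a,b in zip(u,v)])
        (x,y),r=cv2.minEnclosingCircle((np.percentile(q,0,0)[:2]*0+q[:,:2]).astype(np.float32))
        print("coaster",round(s["score"],2),"uv",np.round(s["uv"]),"mean",q.mean(0).round(4)[:2],"circ",round(x,4),round(y,4),round(r,4),"edge",u.min(),u.max(),v.min(),v.max())
E
python3 - <<'E'
from c import *
im,d,cm,p=wlook("w2",[])
coasters(im,d,cm)
for s in silhouettes("wrist","candle"): print(s["score"],s["uv"],onplane(cm,s["uv"],.01).round(3))
E
```

```text
tool [0.4868 0.1005 0.2592] yaw 1.571 t 5.6
coaster 0.8 uv [324. 160.] mean [0.488  0.1128] circ 0.4883 0.0979 0.0441 edge 286 357 137 189
coaster 0.59 uv [300. 374.] mean [ 0.4598 -0.2032] circ 0.4589 -0.2085 0.0457 edge 271 331 354 395
0.88 [445.7, 11.3] [0.626 0.278 0.01 ]
```

View pics/w2.png

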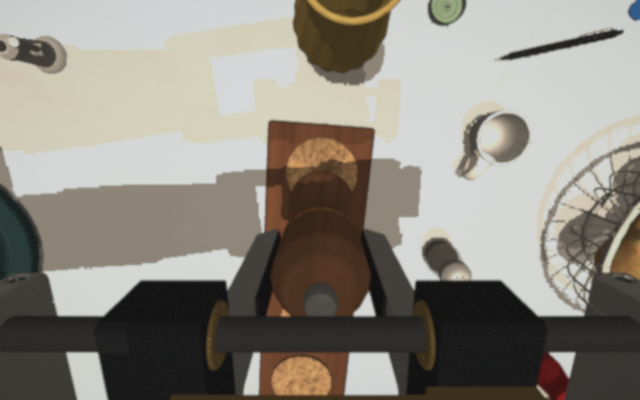

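The mill is held over coaster 4, whose centre is about (0.488, 0.0985). The only candle in this view is the green one at (446,11). I'll lower the mill.

Request:
move_arm(steps=[0,0,0,0.001,0,-0.04,0.3,0,0,0,0.001,0,-0.08,0.3,0,0,0,0.001,0,-0.11,0.3,0,0,0,0.001,0,-0.12,0.3,0,0,0,0.001,0,-0.127,0.3,0,0,0,0.001,0,-0.13,0.3,0,0,0,0.001,0,-0.13,0.3,0,0,0,0.001,0,-0.13,0.3])

```text
time: 6.55
tool_pos: [0.4892, 0.0993, 0.1313]
ee_rot: [3.138, -0.0, 1.569]
wrist_force: [0.2, -0.4, -2.6]
width: 0.0448
finger_force: 30.0
```

Request:
move_arm(steps=[0,0,0,0,0,-0.001,0.3,0,0,0,0,0,-0.002,0.3,0,0,0,0,0,-0.002,0.3])

```text
time: 6.85
tool_pos: [0.4881, 0.0994, 0.1277]
ee_rot: [3.141, -0.0, 1.569]
wrist_force: [-0.3, 0.0, -3.0]
width: 0.0454
finger_force: 30.0
```

Request:
move_arm(steps=[0,0,0,0,0,-0.001,0.3,0,0,0,0,0,-0.001,0.3])

```text
time: 7.05
tool_pos: [0.4882, 0.0994, 0.1273]
ee_rot: [3.141, 0.0, 1.569]
wrist_force: [-0.6, 0.2, 1.8]
width: 0.0453
finger_force: 30.0
```

Request:
move_arm(steps=[0,0,0,0,0,0,0.6,0,0,0,0,0,0,1,0,0,0,0,0,0,1,0,0,0,0,0,0.02,1,0,0,0,0,0,0.06,1,0,0,0,0,0,0.11,1,0,0,0,0,0,0.16,1,0,0,0,0.04,0,0.21,1,0,0,0,0.08,0.03,0.23,1,0,0,0,0.1,0.07,0.23,1,0,0,0,0.1,0.1,0.23,1,0,0,0,0.1,0.1,0.23,1])

```text
time: 8.25
tool_pos: [0.5888, 0.2033, 0.3547]
ee_rot: [-3.14, -0.001, 1.574]
wrist_force: [-0.5, -0.9, -0.7]
width: 0.0937
finger_force: 0.0
```

```bash
python3 - <<'E'
from c import *
im,d,cm,p=wlook("w3",[("button",(.488,.099),.03,.15,.19,.006),("millhead",(.488,.099),.04,.112,.152,.023),("cuprim",(.688,.143),.04,.04,.055,.031)])
for s in silhouettes("wrist","candle"): print(s["score"],s["uv"],onplane(cm,s["uv"],.01).round(3))
for s in spot_point("wrist","cup_foot"): print(s["score"],s["uv"],onplane(cm,s["uv"],.0).round(3))
E
```

```text
tool [0.5888 0.2033 0.3547] yaw 1.574 t 8.25
button n 636 hullcircle 0.4947 0.0986 0.0215 fit [0.5006 0.1007] rms 0.0072 mean [0.5    0.1002 0.1635] med z 0.1646
millhead n 388 hullcircle 0.4974 0.105 0.0199 fit [0.4893 0.0972] rms 0.0004 mean [0.5027 0.1124 0.1318] med z 0.1321
cuprim n 528 hullcircle 0.6857 0.1397 0.0358 fit [0.6877 0.1437] rms 0.0035 mean [0.6879 0.1376 0.0474] med z 0.0481
0.98 [341.8, 44.5] [0.618 0.363 0.01 ]
0.87 [344.4, 103.5] [0.623 0.284 0.01 ]
0.62 [382.8, 197.2] [0.688 0.14  0.   ]
```

View pics/w3.png

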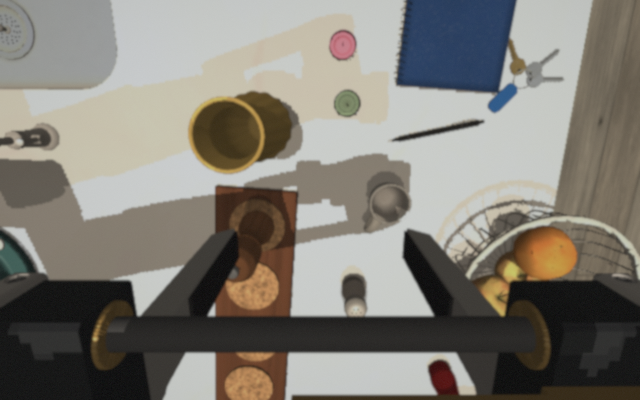

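The mill stands on its coaster. The pink tea light is at (342,45) and the green one at (345,103). I'll go closer to see their cases.

Request:
move_arm(steps=[0,0,0,0.03,0.03,-0.03,1,0,0,0,0.03,0.05,-0.08,1,0,0,0,0.03,0.05,-0.12,1,0,0,0,0.03,0.05,-0.16,1,0,0,0,0.03,0.05,-0.16,1,0,0,0,0.03,0.05,-0.16,1])

```text
time: 9.0
tool_pos: [0.6179, 0.248, 0.1972]
ee_rot: [-3.141, 0.0, 1.567]
wrist_force: [0.7, -0.0, 0.5]
width: 0.0939
finger_force: 0.0
```

```bash
python3 - <<'E'
from c import *
im,d,cm,p=wlook("w4",[("green",(.624,.284),.028,.004,.03,.019),("pink",(.618,.363),.028,.004,.03,.019)])
bb=[]
for s in silhouettes("wrist","candle"):
    v,u=np.nonzero(s["pixels"]); print(s["score"],s["uv"],onplane(cm,s["uv"],.01).round(4),u.min(),u.max(),v.min(),v.max(),im[s["pixels"]].mean(0)); bb.append((u.min(),u.max(),v.min(),v.max()))
a=np.array(bb); x0,x1,y0,y1=max(a[:,0].min()-25,0),a[:,1].max()+25,max(a[:,2].min()-25,0),a[:,3].max()+25
c=im[y0:y1,x0:x1]; k=min(790/c.shape[1],590/c.shape[0]); save("w4c.png",cv2.resize(c,None,fx=k,fy=k,interpolation=3))
E
```

```text
tool [0.6179 0.248  0.1972] yaw 1.567 t 9.0
green n 1081 hullcircle 0.6264 0.2844 0.0191 fit [0.6257 0.2846] rms 0.0076 mean [0.6265 0.2839 0.0084] med z 0.0079
pink n 1266 hullcircle 0.6186 0.3628 0.019 fit [0.6184 0.3585] rms 0.0076 mean [0.6186 0.3634 0.0085] med z 0.008
0.86 [326.8, 146.0] [0.6251 0.2835 0.01  ] 310 346 127 164 [132.46398503 142.90364827 111.58372311]
0.62 [317.9, 64.4] [0.6161 0.3629 0.01  ] 301 340 44 85 [197.95089634 127.56430242 136.44271239]
```

View pics/w4c.png

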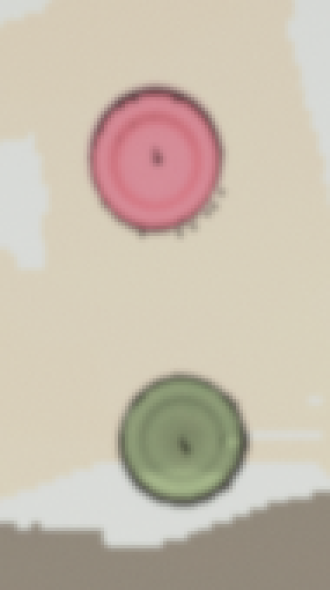

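Two tea lights, pink above and green below, and both show coloured wax. I'll compare the case (side wall) colours in the side camera.

```bash
python3 - <<'E'
from h import *
S=np.load("side.npz"); im=S["im"]; d=S["d"]; cm=camera_model("side")
out=[]
for n,c,uv in [("green",(.6262,.2842),(264,254)),("pink",(.6186,.3632),(247,277))]:
    R=d[uv[1]-14:uv[1]+14,uv[0]-16:uv[0]+16]; side=[];top=[]
    for v in range(uv[1]-14,uv[1]+14):
        for u in range(uv[0]-16,uv[0]+16):
            if d[v,u]<=0: continue
            w=world(cm,(u,v),d[v,u]); r=np.hypot(w[0]-c[0],w[1]-c[1])
            if 16.5e-3<r<.021 and .003<w[2]<.013 and (w[1]-c[1])>0: side.append(im[v,u])
            if r<.012 and .004<w[2]<.02: top.append(im[v,u])
    print(n,len(side),np.mean(side,0),np.median(side,0),"top",np.mean(top,0))
    out.append(cv2.resize(im[uv[1]-16:uv[1]+16,uv[0]-20:uv[0]+20],None,fx=9,fy=9,interpolation=0))
save("cand.png",np.hstack(out))
for n in ("candle",):
    for c in("top","side"):
        snapshot(c)
        for s in silhouettes(c,n): print(c,s["score"],s["uv"])
E
```

```text
green 48 [114.83333333 115.89583333 110.70833333] [110. 111. 106.] top [161.63265306 178.53061224 146.75510204]
pink 48 [127.3125     107.33333333 110.45833333] [119.  97. 101.] top [227.         168.68852459 188.09836066]
top 0.55 [240.5, 228.3]
top 0.24 [291.8, 253.1]
side 0.78 [264.9, 253.8]
side 0.63 [248.7, 278.4]
side 0.22 [355.2, 235.3]
```

View pics/cand.png

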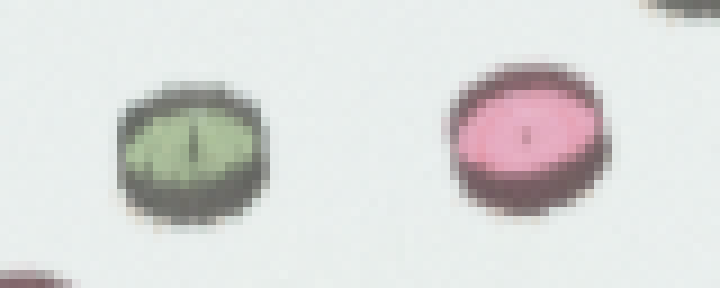

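The green one has a neutral grey metal case. The pink one's case is tinted, so it's the look-alike, and the green one is meant. The vase is close, so I'll turn to close along y before picking it up.

Request:
move_arm(steps=[0,0,-0.15,0.008,0.037,0,0.66,0,0,-0.3,0.008,0.037,0,0.66,0,0,-0.45,0.008,0.037,0,0.66,0,0,-0.6,0.008,0.037,0,0.66,0,0,-0.75,0.008,0.037,0,0.66,0,0,-0.9,0.008,0.037,0,0.66,0,0,-1.05,0.008,0.037,0,0.66,0,0,-1.2,0.008,0.037,0,0.66,0,0,-1.35,0.008,0.037,-0.04,0.66,0,0,-1.5,0.008,0.037,-0.08,0.66,0,0,-1.567,0.008,0.037,-0.12,0.66,0,0,-1.567,0.008,0.037,-0.12,0.66])

```text
time: 10.5
tool_pos: [0.6221, 0.2849, 0.0694]
ee_rot: [3.137, 0.012, 0.002]
wrist_force: [-0.9, 0.4, -1.7]
width: 0.0621
finger_force: 0.0
```

```bash
python3 - <<'E'
from c import *
im,d,cm,p=wlook("w5",[("green",(.6262,.2842),.028,.004,.03,.019)])
E
```

```text
tool [0.6221 0.2849 0.0694] yaw 0.002 t 10.5
green n 2463 hullcircle 0.6264 0.2838 0.0194 fit [0.6272 0.2837] rms 0.0073 mean [0.6258 0.2837 0.0088] med z 0.0082
```

Request:
move_arm(steps=[0,0,0,0.001,-0.001,0,0.66,0,0,0,0.001,-0.001,-0.03,0.66,0,0,0,0.001,-0.001,-0.05,0.66,0,0,0,0.001,-0.001,-0.05,0.66,0,0,0,0.001,-0.001,-0.05,0.66])

```text
time: 11.05
tool_pos: [0.6288, 0.2859, 0.0296]
ee_rot: [-3.14, -0.004, 0.002]
wrist_force: [-0.3, 0.4, 0.8]
width: 0.0622
finger_force: 0.0
```

Request:
move_arm(steps=[0,0,0,-0.001,-0.001,-0.006,0.66,0,0,0,-0.001,-0.001,-0.01,0.66,0,0,0,-0.001,-0.001,-0.01,0.66])

```text
time: 11.35
tool_pos: [0.626, 0.2843, 0.0167]
ee_rot: [3.142, -0.0, 0.002]
wrist_force: [0.1, -0.2, -0.1]
width: 0.062
finger_force: 0.0
```

Request:
move_arm(steps=[0,0,0,0,0,0,0.25,0,0,0,0,0,0,0.25,0,0,0,0,0,0,0.25,0,0,0,0,0,0,0.25,0,0,0,0,0,0.02,0.25,0,0,0,0,0,0.06,0.25,0,0,0,0,0,0.11,0.25,0,0,0,0,0,0.16,0.25,0,0,0,0,0,0.2,0.25,0,0,0.15,0,-0.03,0.24,0.25,0,0,0.3,0,-0.06,0.26,0.25,0,0,0.3,0,-0.06,0.26,0.25])

```text
time: 12.55
tool_pos: [0.6279, 0.2215, 0.2827]
ee_rot: [3.14, -0.01, 0.299]
wrist_force: [0.3, 0.4, 0.7]
width: 0.0367
finger_force: 30.0
```

Request:
move_arm(steps=[0,0,0.13,-0.015,-0.04,0,0.25,0,0,0.26,-0.03,-0.08,0,0.25,0,0,0.39,-0.05,-0.12,0,0.25,0,0,0.52,-0.066,-0.165,0,0.25,0,0,0.65,-0.083,-0.21,0,0.25,0,0,0.78,-0.1,-0.25,0,0.25,0,0,0.91,-0.12,-0.3,0,0.25,0,0,1.04,-0.137,-0.345,0,0.25,0,0,1.17,-0.155,-0.39,0,0.25,0,0,1.271,-0.169,-0.43,-0.03,0.25,0,0,1.271,-0.169,-0.43,-0.07,0.25,0,0,1.271,-0.169,-0.43,-0.07,0.25])

```text
time: 13.75
tool_pos: [0.4516, -0.2036, 0.1965]
ee_rot: [-3.125, -0.011, 1.568]
wrist_force: [-0.8, 0.2, -1.6]
width: 0.0365
finger_force: 30.0
```

```bash
python3 - <<'E'
from c import *
im,d,cm,p=wlook("w6",[("button",(.488,.099),.03,.15,.19,.006),("millhead",(.488,.099),.04,.112,.152,.023)])
coasters(im,d,cm)
for s in silhouettes("wrist","candle"): print(s["score"],s["uv"])
E
```

```text
tool [ 0.4516 -0.2036  0.1965] yaw 1.568 t 13.75
button few
millhead few
coaster 0.82 uv [335. 183.] mean [ 0.4599 -0.2064] circ 0.4593 -0.2109 0.0443 edge 289 371 148 224
coaster 0.69 uv [351.   7.] mean [ 0.4752 -0.0406] circ 0.4754 -0.0323 0.0367 edge 309 389 0 25
coaster 0.64 uv [344.  92.] mean [ 0.4739 -0.1114] circ 0.4736 -0.1121 0.0439 edge 301 390 44 136
0.82 [319.0, 251.4]
```

View pics/w6.png

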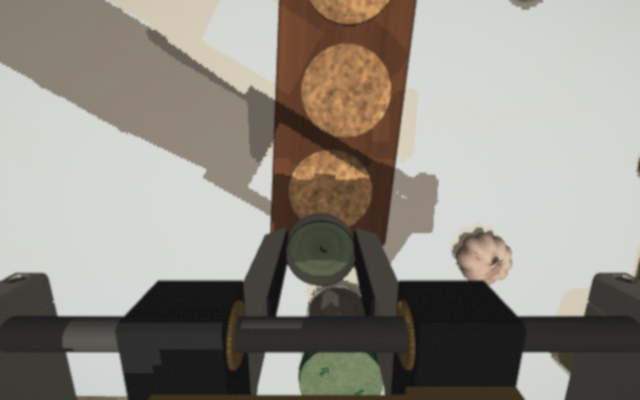

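The candle is held level between the fingers at (320,250), and coaster 1's centre is about (0.459, -0.210).

Request:
move_arm(steps=[0,0,0,0,-0.001,0,0.25,0,0,0,0,-0.001,-0.04,0.25,0,0,0,0,-0.001,-0.08,0.25,0,0,0,0,-0.001,-0.12,0.25,0,0,0,0,-0.001,-0.15,0.25,0,0,0,0,-0.001,-0.15,0.25,0,0,0,0,-0.001,-0.15,0.25])

```text
time: 14.6
tool_pos: [0.4589, -0.2069, 0.0588]
ee_rot: [3.139, 0.002, 1.574]
wrist_force: [0.4, -0.2, 0.9]
width: 0.0369
finger_force: 30.0
```

Request:
move_arm(steps=[0,0,0,-0.001,-0.003,-0.01,0.25,0,0,0,-0.001,-0.003,-0.019,0.25,0,0,0,-0.001,-0.003,-0.022,0.25,0,0,0,-0.001,-0.003,-0.022,0.25])

```text
time: 15.0
tool_pos: [0.4562, -0.2098, 0.0347]
ee_rot: [3.141, 0.0, 1.573]
wrist_force: [-1.4, 1.0, 0.6]
width: 0.0366
finger_force: 30.0
```

Request:
move_arm(steps=[0,0,0,0,0,0,0.4,0,0,0,0,0,0,0.7,0,0,0,0,0,0,1,0,0,0,0,0,0.03,1,0,0,0,0,0,0.08,1,0,0,0,0,0,0.13,1,0,0,0,0.03,0.03,0.17,1,0,0,0,0.07,0.06,0.19,1,0,0,0,0.11,0.1,0.19,1,0,0,0,0.15,0.13,0.19,1,0,0,0,0.18,0.17,0.19,1,0,0,0,0.187,0.199,0.19,1])

```text
time: 16.2
tool_pos: [0.6449, -0.0094, 0.2236]
ee_rot: [-3.142, 0.0, 1.572]
wrist_force: [0.3, 0.1, -0.2]
width: 0.0943
finger_force: 0.0
```

```bash
python3 - <<'E'
from c import *
im,d,cm,p=wlook("w7",[("salttop",(.643,-.0113),.04,.08,.1,.017),("saltbody",(.643,-.0113),.04,.03,.07,.0215)])
m=(np.hypot(p[:,0]-.643,p[:,1]+.0113)<.045)&(p[:,2]>.004)
for z in np.arange(.005,.1,.012):
    q=p[m&(p[:,2]>z)&(p[:,2]<z+.012)]
    if len(q)>5: print(round(z,3),len(q),q.min(0).round(4)[:2],q.max(0).round(4)[:2])
im,d=snapshot("top")
for s in spot_point("top","candle"): print(s,onplane(camera_model("top"),s["uv"],.018))
E
```

```text
tool [ 0.6449 -0.0094  0.2236] yaw 1.572 t 16.2
salttop n 858 hullcircle 0.6411 -0.0109 0.0166 fit [ 0.6402 -0.0198] rms 0.0068 mean [ 0.6417 -0.0089  0.0861] med z 0.0867
saltbody n 462 hullcircle 0.6432 -0.0101 0.0215 fit [ 0.6421 -0.0138] rms 0.0016 mean [0.6451 0.0024 0.0471] med z 0.0468
0.005 10 [0.6403 0.0044] [0.6552 0.0094]
0.017 16 [0.6255 0.0015] [0.6579 0.0102]
0.029 154 [ 0.6223 -0.0201] [0.6644 0.0106]
0.041 171 [ 0.6229 -0.0177] [0.6628 0.0091]
0.053 128 [ 0.6246 -0.0125] [0.6603 0.0071]
0.065 49 [ 0.625  -0.0171] [0.6583 0.0067]
0.077 896 [ 0.6251 -0.0265] [0.6583 0.0065]
0.089 89 [ 0.6332 -0.0177] [ 0.6506 -0.0025]
{'uv': [394.0, 274.9], 'score': 0.72} [ 0.46069773 -0.20402032  0.018     ]
```

Request:
move_arm(steps=[0,0,0,-0.001,-0.001,-0.04,1,0,0,0,-0.001,-0.001,-0.09,1,0,0,0,-0.001,-0.001,-0.13,1,0,0,0,-0.001,-0.001,-0.165,1,0,0,0,-0.001,-0.001,-0.179,1,0,0,0,-0.001,-0.001,-0.179,1,0,0,0,-0.001,-0.001,-0.179,1])

```text
time: 17.05
tool_pos: [0.6431, -0.0125, 0.0475]
ee_rot: [3.139, 0.0, 1.572]
wrist_force: [-0.8, -0.4, 0.1]
width: 0.0939
finger_force: 0.0
```

Request:
move_arm(steps=[0,0,0,0,0,0,0.3,0,0,0,0,0,0,0.3,0,0,0,0,0,0,0.3,0,0,0,0,0,0,0.3,0,0,0,0,0,0,0.3,0,0,0,0,0,0,0.3])

```text
time: 17.65
tool_pos: [0.6421, -0.0116, 0.0455]
ee_rot: [3.142, 0.0, 1.573]
wrist_force: [-0.9, -0.7, 0.4]
width: 0.0494
finger_force: 0.0
```

Request:
move_arm(steps=[0,0,0,0,0,0,0.3,0,0,0,0,0,0,0.3,0,0,0,0,0,0,0.3])

```text
time: 17.95
tool_pos: [0.6421, -0.0117, 0.0454]
ee_rot: [3.142, -0.0, 1.573]
wrist_force: [0.4, -0.7, -0.3]
width: 0.04
finger_force: 29.6
```

Request:
move_arm(steps=[0,0,0,0,0,0.02,0.3,0,0,0,0,0,0.06,0.3,0,0,0,0,0,0.1,0.3,0,0,0,-0.02,0,0.12,0.3,0,0,0,-0.06,0.002,0.12,0.3,0,0,0,-0.1,0.004,0.12,0.3,0,0,0,-0.14,0.005,0.12,0.3,0,0,0,-0.167,0.006,0.11,0.3,0,0,0,-0.167,0.006,0.08,0.3,0,0,0,-0.167,0.006,0.05,0.3,0,0,0,-0.167,0.006,0.03,0.3,0,0,0,-0.167,0.006,0.03,0.3])

```text
time: 19.15
tool_pos: [0.4718, -0.0053, 0.0718]
ee_rot: [-3.133, -0.001, 1.573]
wrist_force: [0.4, 0.5, -1.7]
width: 0.0401
finger_force: 29.5
```

Request:
move_arm(steps=[0,0,0,0,0,0,0.3,0,0,0,0,0,0,0.3])

```text
time: 19.35
tool_pos: [0.4762, -0.0058, 0.0771]
ee_rot: [3.139, 0.0, 1.573]
wrist_force: [-0.8, 0.4, -0.9]
width: 0.0403
finger_force: 29.6
```

```bash
python3 - <<'E'
from c import *
im,d,cm,p=wlook("w8",[("salttop",(.475,-.006),.04,.105,.125,.017),("button",(.488,.099),.03,.15,.19,.006)])
coasters(im,d,cm); print(get_obs()["wrist_force"])
E
```

```text
tool [ 0.4762 -0.0058  0.0771] yaw 1.573 t 19.35
salttop n 6487 hullcircle 0.4768 0.0021 0.0326 fit [ 0.4759 -0.0079] rms 0.0078 mean [4.759e-01 1.000e-04 1.163e-01] med z 0.1176
button n 11924 hullcircle 0.4891 0.0924 0.0221 fit [0.4878 0.0833] rms 0.0061 mean [0.4878 0.0836 0.1625] med z 0.1642
coaster 0.98 uv [317. 193.] mean [0.4752 0.0111] circ 0.4759 -0.0072 0.0438 edge 257 380 158 264
coaster 0.66 uv [313. 368.] mean [ 0.4737 -0.1272] circ 0.4738 -0.1111 0.0448 edge 263 369 302 392
[ 0.57222196  0.49312728 -0.69808552]
```

Request:
move_arm(steps=[0,0,0,0,-0.001,-0.006,0.3,0,0,0,0,-0.001,-0.011,0.3,0,0,0,0,-0.001,-0.012,0.3,0,0,0,0,-0.001,-0.012,0.3])

```text
time: 19.85
tool_pos: [0.4749, -0.0067, 0.0633]
ee_rot: [-3.141, -0.0, 1.573]
wrist_force: [0.1, -0.6, -1.1]
width: 0.0397
finger_force: 29.6
```

Request:
move_arm(steps=[0,0,0,0,0,-0.001,0.3,0,0,0,0,0,-0.001,0.3])

```text
time: 20.05
tool_pos: [0.475, -0.0067, 0.0632]
ee_rot: [-3.141, 0.0, 1.573]
wrist_force: [-2.2, -0.0, 4.2]
width: 0.0402
finger_force: 29.9
```

Request:
move_arm(steps=[0,0,0,0,0,0,0.6,0,0,0,0,0,0,1,0,0,0,0,0,0,1,0,0,0,0,0,0.03,1,0,0,0,0,0,0.08,1,0,0,0,0,0,0.13,1,0,0,0,0.03,0.02,0.16,1,0,0,0,0.07,0.05,0.17,1,0,0,0,0.11,0.08,0.17,1,0,0,0,0.15,0.11,0.17,1,0,0,0,0.19,0.13,0.17,1,0,0,0,0.213,0.15,0.17,1])

```text
time: 21.25
tool_pos: [0.6902, 0.1445, 0.2305]
ee_rot: [-3.141, 0.0, 1.573]
wrist_force: [-0.1, 0.2, 0.2]
width: 0.0938
finger_force: 0.0
```

Request:
move_arm(steps=[0,0,0,0,0,0,1,0,0,0,0,0,0,1])

```text
time: 21.45
tool_pos: [0.688, 0.1435, 0.2309]
ee_rot: [-3.139, 0.001, 1.573]
wrist_force: [-1.0, -0.8, 0.5]
width: 0.094
finger_force: 0.0
```

```bash
python3 - <<'E'
from c import *
im,d,cm,p=wlook("w9",[("cuprim",(.688,.1415),.036,.047,.053,.030)])
m=(np.hypot(p[:,0]-.687,p[:,1]-.1415)<.07)&(p[:,2]>.012)&(p[:,2]<.06); q=p[m]; r=np.hypot(q[:,0]-.687,q[:,1]-.1415)
h=q[r>.036]; print("handle",len(h),h.mean(0),h.min(0),h.max(0))
a=np.arctan2(h[:,1].mean()-.1415,h[:,0].mean()-.687); print("handle dir deg",np.degrees(a))
for s in silhouettes("wrist","cup_foot"):
    v,u=np.nonzero(s["pixels"]); q2=np.array([onplane(cm,(x,y),.05) for x,y in zip(u,v)])
    print(s["score"],s["uv"],q2.min(0),q2.max(0))
v,u=np.nonzero(np.ones((1,1)))
save("w9c.png",im)
E
```

```text
tool [0.688  0.1435 0.2309] yaw 1.573 t 21.45
cuprim n 655 hullcircle 0.6875 0.1398 0.0344 fit [0.6897 0.1431] rms 0.0023 mean [0.6886 0.1411 0.049 ] med z 0.049
handle 167 [0.66378089 0.10463158 0.04279704] [0.65530213 0.09421002 0.02184819] [0.67366308 0.11355783 0.04932139]
handle dir deg -122.20203351568028
0.95 [320.4, 182.6] [0.65758769 0.09984306 0.05      ] [0.71914324 0.17348324 0.05      ]
```

View pics/w9c.png

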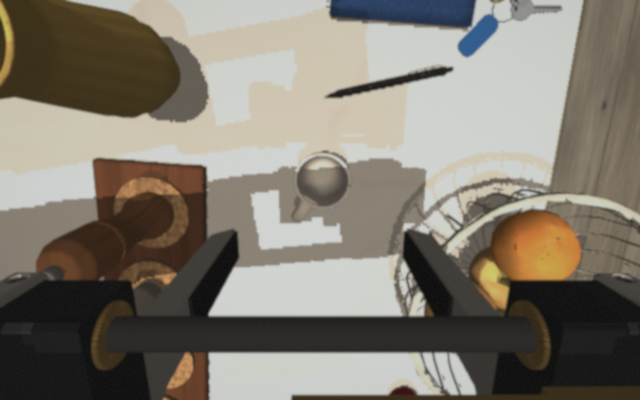

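The cup is at (322,180) with its handle pointing to about -122°, so I'll close along -32° (yaw 1.01), which keeps clear of the basket.

Request:
move_arm(steps=[0,0,-0.14,0.001,-0.001,0,1,0,0,-0.28,0.001,-0.001,0,1,0,0,-0.42,0.001,-0.001,-0.03,1,0,0,-0.56,0.001,-0.001,-0.07,1,0,0,-0.56,0.001,-0.001,-0.11,1,0,0,-0.56,0.001,-0.001,-0.14,1,0,0,-0.56,0.001,-0.001,-0.14,1,0,0,-0.56,0.001,-0.001,-0.14,1])

```text
time: 22.35
tool_pos: [0.6887, 0.1416, 0.0938]
ee_rot: [3.141, -0.0, 1.012]
wrist_force: [-0.5, 0.1, 0.4]
width: 0.094
finger_force: 0.0
```

```bash
python3 - <<'E'
from c import *
im,d,cm,p=wlook("w10",[("cuprim",(.689,.142),.036,.047,.053,.030)])
m=(np.hypot(p[:,0]-.689,p[:,1]-.142)<.034)&(p[:,2]>.046)&(p[:,2]<.056); q=p[m]
for a in (58,148,-32): 
    e=np.array([np.cos(np.radians(a)),np.sin(np.radians(a))]); s=q[:,:2]@e; print(a,np.percentile(s,[1,99]).mean()-e@[.689,.142],np.ptp(np.percentile(s,[1,99])))
E
```

```text
tool [0.6887 0.1416 0.0938] yaw 1.012 t 22.35
cuprim n 1672 hullcircle 0.6879 0.14 0.0338 fit [0.69   0.1429] rms 0.0022 mean [0.6896 0.1417 0.0491] med z 0.0492
58 -0.0011083041402548677 0.06386859266308353
148 -0.0003635102591238448 0.059664074286493174
-32 0.0003635102591238448 0.059664074286493174
```

Centred on the cup (about 0.689, 0.142). I'll go down and grip.

Request:
move_arm(steps=[0,0,0,0,0,-0.03,1,0,0,0,0,0,-0.055,1,0,0,0,0,0,-0.059,1,0,0,0,0,0,-0.059,1,0,0,0,0,0,-0.059,1,0,0,0,0,0,-0.059,0.5,0,0,0,0,0,-0.059,0.5,0,0,0,0,0,-0.059,0.5,0,0,0,0,0,-0.059,0.5,0,0,0,0,0,-0.059,0.5,0,0,0,0,0,-0.059,0.5])

```text
time: 23.5
tool_pos: [0.689, 0.1425, 0.0336]
ee_rot: [-3.142, -0.0, 1.013]
wrist_force: [-0.1, 0.9, 0.5]
width: 0.0591
finger_force: 30.0
```

Request:
move_arm(steps=[0,0,0,0,0,0.02,0.5,0,0,0,0,0,0.06,0.5,0,0,0,0,0,0.11,0.5,0,0,0,0,-0.01,0.15,0.5,0,0,0,0,-0.05,0.17,0.5,0,0,0,-0.02,-0.09,0.17,0.5,0,0,0,-0.05,-0.13,0.17,0.5,0,0,0,-0.08,-0.17,0.17,0.5,0,0,0,-0.11,-0.2,0.17,0.5,0,0,0,-0.15,-0.225,0.17,0.5,0,0,0,-0.19,-0.245,0.17,0.5,0,0,0,-0.215,-0.254,0.17,0.5])

```text
time: 24.7
tool_pos: [0.4713, -0.1131, 0.2029]
ee_rot: [-3.141, 0.001, 1.01]
wrist_force: [0.8, 0.2, -0.7]
width: 0.0587
finger_force: 30.0
```

Request:
move_arm(steps=[0,0,0,0,0,-0.03,0.5,0,0,0,0,0,-0.07,0.5,0,0,0,0,0,-0.11,0.5,0,0,0,0,0,-0.135,0.5,0,0,0,0,0,-0.14,0.5,0,0,0,0,0,-0.14,0.5,0,0,0,0,0,-0.14,0.5])

```text
time: 25.4
tool_pos: [0.4753, -0.1121, 0.0652]
ee_rot: [3.138, -0.001, 1.013]
wrist_force: [-0.8, 0.5, -1.5]
width: 0.0587
finger_force: 30.0
```

```bash
python3 - <<'E'
from c import *
im,d,cm,p=wlook("w11",[])
coasters(im,d,cm)
E
```

```text
tool [ 0.4753 -0.1121  0.0652] yaw 1.013 t 25.4
coaster 0.76 uv [376. 375.] mean [ 0.4502 -0.2204] circ 0.4607 -0.2122 0.0448 edge 316 413 288 391
coaster 0.74 uv [312. 193.] mean [ 0.4854 -0.0925] circ 0.475 -0.1114 0.0437 edge 253 383 158 230
coaster 0.63 uv [258.  93.] mean [ 0.4849 -0.0155] circ 0.476 -0.0088 0.0441 edge 166 301 4 156
```

Request:
move_arm(steps=[0,0,0,0,0,-0.006,0.5,0,0,0,0,0,-0.01,0.5,0,0,0,0,0,-0.011,0.5,0,0,0,0,0,-0.011,0.5])

```text
time: 25.9
tool_pos: [0.4737, -0.1116, 0.0521]
ee_rot: [-3.141, 0.0, 1.013]
wrist_force: [-0.1, -0.6, -1.2]
width: 0.0588
finger_force: 30.0
```

Request:
move_arm(steps=[0,0,0,0,0,-0.001,0.5,0,0,0,0,0,-0.001,0.5])

```text
time: 26.1
tool_pos: [0.4742, -0.1117, 0.0516]
ee_rot: [3.141, -0.0, 1.013]
wrist_force: [-0.9, -0.3, -1.6]
width: 0.059
finger_force: 30.0
```

Request:
move_arm(steps=[0,0,0,0,0,-0.001,0.5,0,0,0,0,0,-0.001,0.5])

```text
time: 26.3
tool_pos: [0.4743, -0.1116, 0.0514]
ee_rot: [3.141, -0.0, 1.013]
wrist_force: [-2.2, 1.6, 4.6]
width: 0.0589
finger_force: 30.0
```

Request:
move_arm(steps=[0,0,0,0,0,0,0.8,0,0,0,0,0,0,1,0,0,0,0,0,0,1,0,0,0,0,0,0.03,1,0,0,0,0,0,0.07,1,0,0,0,0,0,0.12,1,0,0,0,0,0,0.17,1,0,0,0.1,0,-0.04,0.2,1,0,0,0.25,0,-0.08,0.24,1,0,0,0.4,0,-0.12,0.28,1,0,0,0.55,0,-0.14,0.3,1,0,0,0.55,0,-0.14,0.3,1])

```text
time: 27.5
tool_pos: [0.4747, -0.2556, 0.3544]
ee_rot: [3.135, 0.005, 1.56]
wrist_force: [1.2, 0.6, -0.4]
width: 0.0941
finger_force: 0.0
```

Request:
move_arm(steps=[0,0,0,0,0,0,1,0,0,0,0,0,0,1,0,0,0,0,0,0,1])

```text
time: 27.8
tool_pos: [0.4738, -0.2503, 0.3487]
ee_rot: [-3.139, -0.002, 1.564]
wrist_force: [-0.2, 0.2, -0.2]
width: 0.0942
finger_force: 0.0
```

```bash
python3 - <<'E'
from c import *
im,d,cm,p=wlook("w12",[("candle",(.458,-.21),.03,.023,.04,.019),("cuprim",(.474,-.111),.035,.065,.072,.03),("salttop",(.475,-.007),.035,.09,.115,.017),("button",(.488,.099),.04,.14,.19,.006),("garlic",(.62,-.28),.05,.02,.07,.03)])
coasters(im,d,cm)
im,d=snapshot("side"); save("sidef.png",cv2.resize(im[100:290,220:480],None,fx=3,fy=3,interpolation=3))
E
```

```text
tool [ 0.4738 -0.2503  0.3487] yaw 1.564 t 27.8
candle n 560 hullcircle 0.4565 -0.2102 0.019 fit [ 0.4602 -0.2117] rms 0.0077 mean [ 0.4565 -0.2106  0.0262] med z 0.0258
cuprim n 521 hullcircle 0.4736 -0.1136 0.0327 fit [ 0.4752 -0.1118] rms 0.0024 mean [ 0.4744 -0.1116  0.0674] med z 0.0675
salttop few
button few
garlic n 1110 hullcircle 0.6262 -0.284 0.0298 fit [ 0.6379 -0.2919] rms 0.0114 mean [ 0.6215 -0.2815  0.0374] med z 0.0376
coaster 0.93 uv [322. 131.] mean [ 0.4602 -0.2111] circ 0.4589 -0.2119 0.0436 edge 282 340 103 163
coaster 0.77 uv [321.   2.] mean [ 0.4754 -0.0442] circ 0.4754 -0.0386 0.0317 edge 297 345 0 12
coaster 0.75 uv [323.  80.] mean [ 0.4746 -0.1228] circ 0.474 -0.1122 0.0436 edge 289 351 26 92
```

View pics/w12.png

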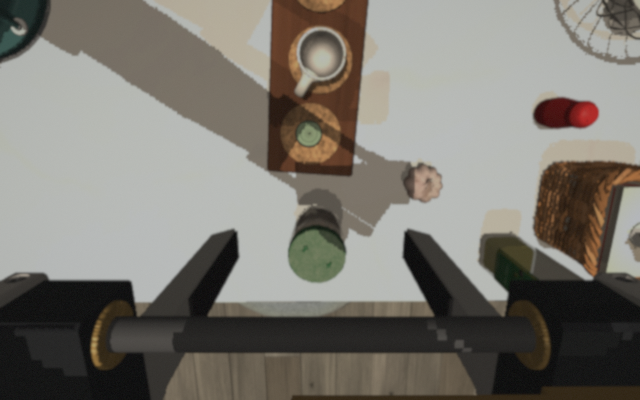

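View pics/sidef.png

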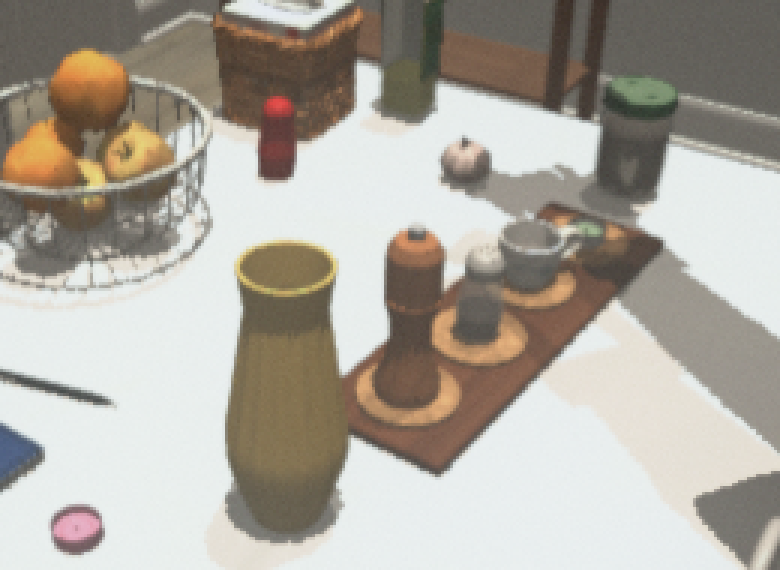

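All four stand upright on their coasters in the right order. The candle is within about 2–3 mm of its coaster's centre, and the garlic hasn't moved. I'll hand it in.

```bash
python3 -c "
from bench import *
print(close_job())"
```

```text
the job is handed in; nothing more can be done
None
```

The job is handed in: from the vase outward, the pepper mill, salt shaker, cup and tea light stand upright on coasters 4 to 1. I took the green tea light as the one meant because only its case is plain metal. The garlic was not moved.

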